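Slide the loaded tray over the gap to the stop

TASK

Slide the loaded parts tray from the blue feed stand straight across the open gap onto the green receiving stand and on until its front presses firmly but gently into the spring buffer of the stop there, then let go and leave it resting against the buffer. It is nose-heavy, so hold its tail down at the rear ledge while you push: it must stay level and not sag into the gap, and you must not lift it, spill its parts, press on it or on the stop with more than about 40 N, or disturb the pen, spanner, tape measure or pipe offcut lying near the stands.

Things in the scene. Friction and masses are not known exactly. Their poses are not given: they have to be found in the camera images.
- feed: Blue-topped feed stand, fixed. Origin on the bench under the middle of the edge at the gap; plate 168 wide, top 60 mm above the bench, from y = 0 to +190 mm of its frame. Its -y axis is the direction of the push. Two side rails, 14 mm high, 142 mm apart inside, guide the tray; the end away from the gap is open.
- receiver: Green-topped receiving stand, fixed, 78 to 88 mm across the gap. Origin on the bench under the middle of its edge at the gap; plate 168 wide, to y = -200 mm, top at 59 mm (1 mm lower than the feed's). At the edge a steel lip slopes 5 mm down over 12 mm. -y is the push direction, within 0.02 rad of the feed's. Rails 14 mm high, 142 mm apart inside, mouth flared.
- stop: Yellow stop block, 50 x 24 x 34 mm, at the far end of the receiving stand; origin at its underside's centre, axes as the receiver's. From it a bolt with a sprung black rubber buffer (22 mm across) points back at the gap. The bolt's setting varies, unmeasured: the buffer's free face is 40 to 60 mm from this origin. It gives 0.6 mm per N, at most 6 mm (10 N), then is solid.
- tray: Aluminium tray, loose, 136 wide, 130 long, walls 4 thick, 25 mm high, 0.28 kg. Two steel parts (about 0.6 kg) near its front: it balances 57 to 68 mm behind its front face and tips into the gap unless the tail is held down. Origin at the underside's centre; front face at y = -65, rear wall's outer face at +65 mm. Starts between the feed's rails (3 mm play a side), front 5 to 25 mm from the gap.
- tray_front (a point): Middle of the tray's front face, 12 mm above its underside; axes as the tray's. The lower front edge is turned up a little.
- ledge (a point): Middle of the top of the tray's push ledge: flat, rubber-faced, 124 wide, behind the rear wall (y = +65 to +105 mm of the tray), 7 mm above the tray's underside; the rear wall rises 18 mm above it. Closed fingertips set down on it and moved along the tray's -y push the rear wall and can hold the tail down at once.
- angle_offcut: Black steel angle offcut, 40 x 120 x 40 mm, 0.33 kg, lying across the tray's front; origin at the centre of its underside.
- drilled_flange: Grey drilled steel flange, 68 mm across, 10 mm thick, 0.24 kg, lying in the tray behind the angle; origin at the centre of its underside.
- tape: Yellow tape measure, 68 x 80 x 31 mm, bystander; origin at the centre of its underside.
- pen: Yellow marker pen, 124 x 15 x 16 mm, bystander, lying; origin at its underside.
- ring_spanner: Steel spanner, 185 x 29 x 10 mm, bystander, lying; origin at its underside.
- pipe: Rusty pipe offcut standing on end, 42 mm across, 70 mm high, bystander; origin at the centre of its underside.
There are look-alikes about, which are no part of the job. What is shaped like the drilled_flange but brown is not meant.

How it is judged (in metres and radians):
On the way, in this order (a step that is already met when the one before it is completed fails the run):
1. the tray's front has crossed the gap and rests at least 20 mm in on the receiving stand (y of tray_front in the frame of receiver below -0.02 m and angle between tray's own z axis and vertical below 0.035 rad), for 0.1 s.
2. the tray is pressed against the stop's buffer with more than 3 N (contact force between tray and stop above 3 N), for 0.2 s.
At the end, for the whole second after the job is handed in: The tray is at rest between the rails of the receiving stand (within 0.06 rad of their direction, within 0.035 rad of level), its front still touching the stop's buffer (more than 0.3 N), both steel parts lying in it where they were (contact force between tray and stop above 0.3 N and y of tray_front in the frame of receiver below -0.12 m and height (world z) of tray_front above 0.066 m and angle between tray's own z axis and vertical below 0.035 rad and angle between the y axis of tray and the y axis of receiver, either way round below 0.06 rad and distance between angle_offcut and tray below 0.05 m and distance between drilled_flange and tray below 0.04 m and linear speed of tray below 0.01 m/s).
It fails at once if the tray tips or sags by more than 0.035 rad (2 degrees) (angle between tray's own z axis and vertical above 0.035 rad).
It fails at once if the tray is lifted by more than 6 mm (height (world z) of tray above 0.066 m).
It fails at once if the robot presses on the tray with more than 40 N (contact force between any of the arm, the fingers and tray above 40 N).
It fails at once if the tray is forced against the stop with more than 40 N (contact force between tray and stop above 40 N).
It fails at once if a bystander is moved by more than 20 mm (distance of any of tape, pen, ring_spanner, pipe from where it was at the start of the episode above 0.02 m).
It also fails if it takes over 72 s, if anything falls off the work surface, if the arm or the gripper's body presses on something with over 40 N, if the wrist force passes 120 N, or if a joint passes its speed limit or range.

ROBOT

A 6-joint arm with a two-finger parallel gripper is mounted at the origin on the work surface; the furniture and walls round the work are solid. World frame = base frame: x ahead of the robot, y to its left, z up, the work surface at z = 0. Lengths are in mm, angles in rad, forces in N, time in s.
With the tool pointing down it reaches from about 300 to 1000 mm from the base axis. Payload 5.1 kg.
Tool frame: the origin (TCP) lies on the centre line of the jaws, within the pads' length; the fingertips stand 19 mm ahead of it and the grasp point (between the pads) is the TCP; z points along the fingers, y is the line along which they close (so a half turn about z gives the same grasp; the last joint's range is limited). The gripper opens to 95 mm and grips with 3 to 60 N. Pads are 20 mm wide; open, the fingers measure 119 mm over their backs; the gripper's body (75 mm by 180 mm) begins 59 mm behind the grasp point.
Start: joints at [-1.241, 0.124, 1.65, -0, 1.367, -0.083], TCP at [260.732, -595.402, 233.656] pointing down, gripper open.
Joint ranges: [-2.61, 2.61], [-1.02, 2.33], [0.03, 2.71], [-1.35, 4.49], [0.32, 2.68], [-2.91, 2.91]. Speed limits (rad/s): [2.57, 2.57, 3.14, 3.14, 3.14, 3.14].

INTERFACE

Orientations are given as a unit quaternion [w, x, y, z].
In Python, from station import r gives the robot as it stands.
- The arm moves only by the tool move_arm, never from a script. Its argument "motion" is a list of rows, each an object with "slide": the shift along the world's x, y, z in cm, a list of three; "yaw": the turn about the world's z in degrees; "hand": the opening, from 0 (shut) to 1 (fully open). A call has 1 to 8 rows; each row shifts and turns the commanded pose from where the row before left it; what a row does not reach is not made up. A row lasts 1/10 s, in which the tool goes at most 50 mm and 8.59 degrees, less where a joint would pass 70% of its speed; a pose out of reach is approached as far as the arm can. A call with a gripper value outside its range is refused whole. The fingers move at their own pace and stop on an object; "force" is the grip in N (left out, the last holds). Time passes only in rows, so rows that do not move let the fingers close. It gives the time, the measured TCP pose, the force, the opening and the grip force at its end, in the units of the state.
- r.get_state(): the state, without advancing time (a new reading comes with each control period).
- r.capture(name): name is "scene" or "side" or "wrist"; returns a dict with "image" (400x640x3 uint8, red, green, blue), "fov_y" (degrees; the focal length in pixels is half the picture's height over the tangent of half this angle, whatever the lens; pixels are square), "cx", "cy" (the principal point, pixels), "k1" (the pictures are not rectified: a ray, as slopes to the right and down, at radius r is drawn at 1 + k1 r^2 times it, then the intrinsics apply), "R" (3x3) and "t" (3): a world point X has camera coordinates R X + t. Camera axes: x right, y down, z forward; pixel columns grow to the right and rows downward; lengths in mm; the calibration is good to about 2 mm. A picture is of the moment at which its call begins. There is no depth.
- r.close_job(): hands the job in; it is judged then, once.
The state is a dict: "time": time; "joints": joint angles; "qvel": joint speeds; "joint_torque": joint torques, N m; "tcp_pos": TCP position; "tcp_rot": TCP orientation; "ft_force": force on the tool from outside, world axes, zero at the start; "wrist_torque": the same for the moment, N m; "width": opening from 0.0 (shut) to 1.0 (fully open); "gripper_force": force on a finger pad.
Only numpy, scipy, OpenCV 4.12 (cv2) and the standard library are available. Lean on these libraries where they do the work, as an engineer would, in place of code of your own. Each camera call takes 0.05 s, during which the arm holds its last target. There are 200 camera calls.

## Working session

There is one attempt and no reset: what is moved stays moved. The work goes in short steps, Python scripts to look and compute and a tool call to move; the robot and the scene stay as the last step left them, time stands still between calls to the robot, and variables do not carry over. Pictures are saved under pics/ and viewed, at most 10 in all, crops included, and the job is handed in when it is done.

Besides the shell and the picture viewer there is one more tool, called after "Request:" as name(argument=value, ...) on one line, values as JSON. move_arm: Moves the arm, as the interface text tells. Its arguments: {"type":"object","properties":{"motion":{"type":"array"},"force":{"type":"number"}},"required":["motion"]}

```bash
mkdir -p pics; cat > h.py <<'E'
import numpy as np, cv2
from station import r
def cap(n,f):
    c=r.capture(n); cv2.imwrite('pics/'+f+'.png',c['image'][:,:,::-1]); np.save('pics/'+f+'.npy',c,allow_pickle=True); return c
def K(c):
    f=c['image'].shape[0]/2/np.tan(np.radians(c['fov_y'])/2); return f
def ray(c,u,v):
    f=K(c); d=np.array([(u-c['cx'])/f,(v-c['cy'])/f]); s=d.copy()
    for _ in range(30): s=d/(1+c['k1']*(s@s))
    R=np.array(c['R']); return -R.T@np.array(c['t']), R.T@np.array([s[0],s[1],1])
def onz(c,u,v,z):
    o,d=ray(c,u,v); return o+d*(z-o[2])/d[2]
def proj(c,X):
    p=np.array(c['R'])@np.array(X)+np.array(c['t']); s=p[:2]/p[2]; s=s*(1+c['k1']*(s@s)); return s*K(c)+[c['cx'],c['cy']]
def load(f): return np.load('pics/'+f+'.npy',allow_pickle=True).item()
E
python3 - <<'E'
from h import *
a=cap('scene','s0');b=cap('side','d0');w=cap('wrist','w0')
for c in(a,b,w): print(c['fov_y'],c['cx'],c['cy'],c['k1'],(-np.array(c['R']).T@np.array(c['t'])).round())
cv2.imwrite('pics/two.png',cv2.resize(np.vstack([a['image'],b['image']])[:,:,::-1],(480,600)))
print(r.get_state())
E
```

```text
49.274404068583685 315.0791401452135 195.64638013205112 -0.01881757108946023 [-305. -699.  616.]
53.34479995701387 320.9485816254991 202.8842304085928 0.001991254092909559 [1135. -534.  584.]
66.7339098399549 319.31266786995303 194.9144111993374 0.017516022146042504 [ 327. -566.  382.]
{'time': 0.15, 'joints': array([-1.24056919e+00,  1.24359604e-01,  1.65133511e+00, -1.47331562e-05,
        1.36751608e+00, -8.25976465e-02]), 'qvel': array([ 1.08425522e-04, -1.00947786e-03, -5.24002771e-03,  9.43538166e-05,
        8.69099441e-04,  1.17316250e-03]), 'joint_torque': array([ 7.03802816e-04, -4.18193364e+01, -3.60470617e+01,  7.74965901e-02,
        4.69069497e-02, -9.95672690e-05]), 'tcp_pos': array([ 260.59923906, -594.96675879,  232.68151862]), 'tcp_rot': array([-8.01983029e-04,  9.78771866e-01,  2.04951166e-01, -1.07077206e-04]), 'ft_force': array([-0.7090094 , -0.51865324,  0.68691493]), 'wrist_torque': array([ 0.00041739,  0.02802235, -0.00032088]), 'gripper_force': 0.0, 'width': 0.9978675993855569}
```

View pics/s0.png

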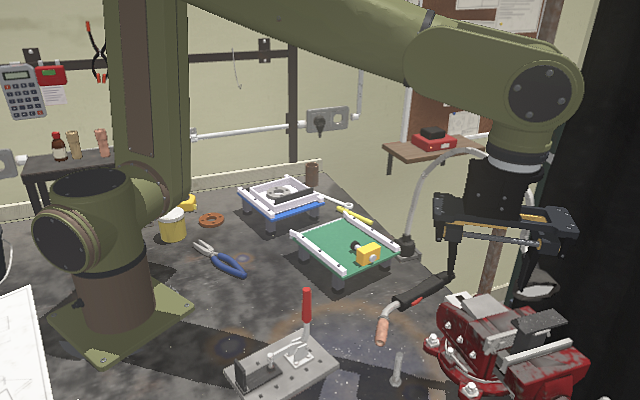

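View pics/d0.png

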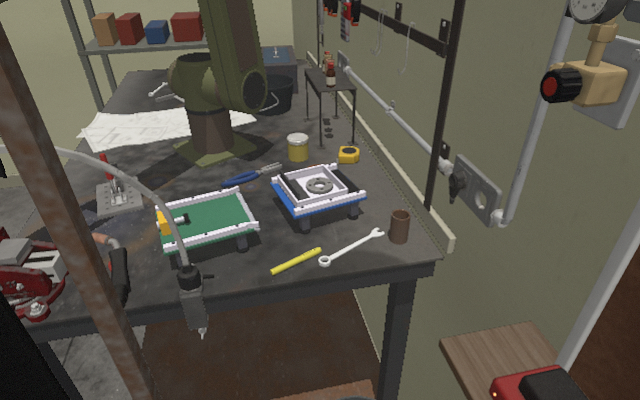

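The scene and side pictures agree. In the side view:
- The green receiver with its yellow stop is at about (210,220), stop at (170,222).
- The blue feed with the tray is at about (318,190), with the tray's ledge behind it.
- The pen (297,261), spanner (350,247), pipe (399,227) and tape (348,154) lie around the stands.
- Two things are flange-shaped. The grey one in the tray at scene (280,190) / side (319,186) is the one meant. The brown one on the bench at scene (210,219) is the look-alike.

I'll confirm this in one enlarged crop.

```bash
python3 - <<'E'
from h import *
a=load('s0');b=load('d0')
A=cv2.resize(a['image'][165:305,190:430],None,fx=3,fy=3,interpolation=cv2.INTER_CUBIC)[:300*2-180]
B=cv2.resize(b['image'][140:275,150:420],None,fx=800/270,fy=800/270,interpolation=cv2.INTER_CUBIC)
cv2.imwrite('pics/cA.png',A[:,:,::-1]);cv2.imwrite('pics/cB.png',B[:,:,::-1]);print(A.shape,B.shape)
E
```

```text
(420, 720, 3) (400, 800, 3)
```

View pics/cB.png

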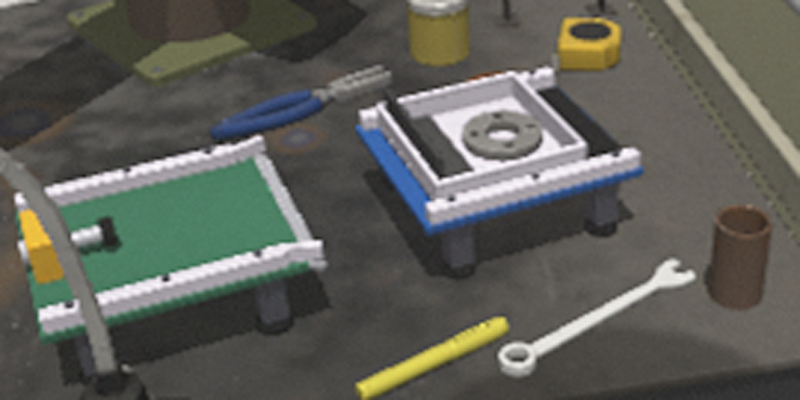

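View pics/cA.png

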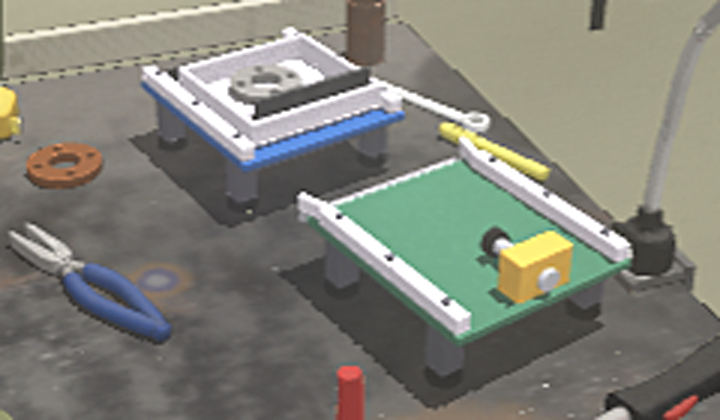

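The side crop shows the tray on the blue feed: top corners (378,104), (435,190), (585,150), (515,75), grey flange at (502,134), black ledge at (575,115). In the scene crop the brown flange lies loose on the bench at (65,165), so the grey one in the tray is the right one.

```bash
python3 - <<'E'
from h import *
a=load('s0');b=load('d0')
B=lambda x,y,z:onz(b,150+x*.3375,140+y*.3375,z)[:2].round(1)
A=lambda x,y,z:onz(a,190+x/3,165+y/3,z)[:2].round(1)
print('tray corners B',*[B(x,y,85) for x,y in[(378,104),(435,190),(585,150),(515,75)]])
print('tray corners A',*[A(x,y,85) for x,y in[(250,128),(180,70),(288,40),(372,78)]])
print('feed edge B',B(358,125,60),B(428,230,60),B(640,172,60))
print('feed edge A',A(246,164,60),A(403,115,60),A(143,83,60))
print('rec gap corners B lip', B(318,268,59), B(42,338,59))
print('rec A', A(460,338,59),A(632,262,59),A(300,213,59))
print('railtops feed near B',B(430,205,74),B(638,153,74),'recv',B(43,312,74),B(322,243,74), 'far',B(17,197,74),B(262,140,74))
print('buffer A',A(490,242,80),'B',B(107,232,80))
print('flange',B(502,134,72),A(265,85,72))
for n,p in dict(tape=(590,55),pipe=(740,285),span=(515,357),pen=(505,325)).items(): print(n,B(*p,5))
E
```

```text
tray corners B [411.4 -38.5] [545.7 -85.5] [583.3  37.2] [453.5  80.4]
tray corners A [406.6 -43.5] [448.6  79.4] [559.9  44.9] [545.6 -66.8]
feed edge B [392.5 -48.2] [ 554.5 -101. ] [609.7  74.4]
feed edge A [391.4 -51.7] [ 544.  -103.5] [442.7 123.5]
rec gap corners B lip [ 535.3 -188. ] [ 471.6 -368.6]
rec A [ 309.  -321.5] [ 464.5 -372.4] [ 362.5 -134.6]
railtops feed near B [545.9 -91.2] [603.7  77.6] recv [ 465.5 -361.6] [ 529.8 -178.9] far [ 318.8 -317.5] [ 377.2 -133.5]
buffer A [ 393.7 -290.3] B [ 418.1 -290.4]
flange [504.   19.6] [493.5  16.3]
tape [366.2 265.7]
pipe [716.8  76.5]
span [ 658.6 -107.7]
pen [627.4 -89.4]
```

```bash
python3 - <<'E'
from h import *
a=load('s0');b=load('d0')
def tri(p,q):
    o1,d1=ray(a,*p);o2,d2=ray(b,*q)
    s=np.linalg.lstsq(np.c_[d1,-d2],o2-o1,rcond=None)[0]; return ((o1+s[0]*d1+o2+s[1]*d2)/2).round(), np.linalg.norm(o1+s[0]*d1-o2-s[1]*d2).round()
print('handle',tri((306,290),(103,158)),'hose',onz(a,406,250,0).round(),onz(b,190,275,20).round(),tri((436,163),(150,180)))
print('buffer',tri((190+490/3,165+242/3),(150+107*.3375,140+232*.3375)))
E
```

```text
handle (array([ 145., -354.,  148.]), np.float64(5.0)) hose [ 564. -344.    0.] [ 519. -345.   20.] (array([ 546., -383.,  260.]), np.float64(20.0))
buffer (array([ 405., -285.,   71.]), np.float64(2.0))
```

Request:
move_arm(motion=[{"slide":[0,0,4],"yaw":0,"hand":0},{"slide":[0,3,4],"yaw":0,"hand":0},{"slide":[0,5,0],"yaw":0,"hand":0},{"slide":[0,5,0],"yaw":0,"hand":0},{"slide":[0,5,0],"yaw":0,"hand":0},{"slide":[0,5,0],"yaw":0,"hand":0},{"slide":[0,5,0],"yaw":0,"hand":0},{"slide":[0,0,0],"yaw":0,"hand":0}])

```text
time: 0.95
tcp_pos: [260.6, -311.4, 313.8]
tcp_rot: [0.0, 0.978, 0.207, 0.001]
ft_force: [0.8, 0.1, -0.1]
width: 0.388
gripper_force: 0.0
```

Request:
move_arm(motion=[{"slide":[2.6,3.9,0],"yaw":8,"hand":0},{"slide":[2.6,3.9,0],"yaw":8,"hand":0},{"slide":[2.6,3.9,0],"yaw":8,"hand":0},{"slide":[2.6,3.9,0],"yaw":8,"hand":0},{"slide":[2.6,3.9,0],"yaw":8,"hand":0},{"slide":[2.6,3.9,0],"yaw":7.5,"hand":0},{"slide":[2.6,3.9,0],"yaw":0,"hand":0},{"slide":[2.6,3.9,0],"yaw":0,"hand":0}])

```text
time: 1.75
tcp_pos: [469.9, -1.9, 313.5]
tcp_rot: [0.0, 0.813, 0.582, -0.0]
ft_force: [0.2, -0.6, -0.3]
width: 0.005
gripper_force: 0.0
```

Request:
move_arm(motion=[{"slide":[2.8,4.0,0],"yaw":0,"hand":0},{"slide":[2.8,4.0,-3],"yaw":0,"hand":0},{"slide":[0,0,-3],"yaw":0,"hand":0},{"slide":[0,0,0],"yaw":0,"hand":0},{"slide":[0,0,0],"yaw":0,"hand":0}])

```text
time: 2.25
tcp_pos: [521.1, 71.1, 256.9]
tcp_rot: [-0.0, 0.813, 0.582, -0.001]
ft_force: [0.5, -0.6, 0.6]
width: 0.003
gripper_force: 0.0
```

```bash
python3 - <<'E'
from h import *
w=cap('wrist','w1'); s=r.get_state(); print(s['tcp_pos'],s['tcp_rot'],s['ft_force'],s['width'])
E
```

```text
[521.64129226  70.8408681  258.48924307] [3.21793365e-04 8.13632754e-01 5.81378966e-01 3.67934794e-04] [0.24144505 1.02788019 0.84545749] 0.0038114430117010155
```

View pics/w1.png

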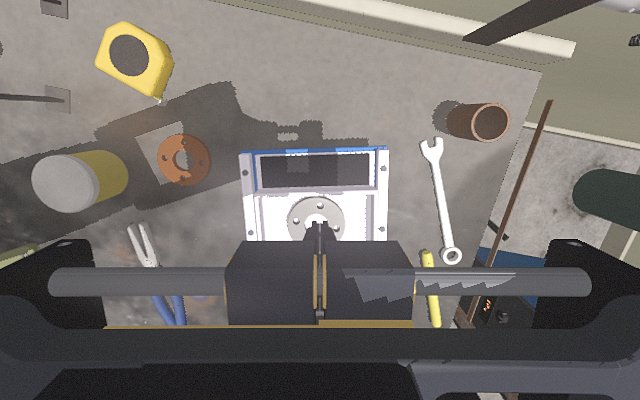

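The wrist picture shows the rear of the tray aligned with the view. The black ledge is at columns 258–376, rows 153–188, with the rear wall just below it. The rails are at columns 245 and 383, and the feed's open end is at row 150.

```bash
python3 - <<'E'
from h import *
w=load('w1'); P=lambda u,v,z:onz(w,u,v,z)[:2].round(1)
g=cv2.cvtColor(w['image'],cv2.COLOR_RGB2GRAY)
for col in(275,340,360): print(col,g[140:206,col])
print(g[172,240:262],g[172,370:392])
m=(g<50).astype(np.uint8); m[:150]=0;m[195:]=0;m[:,:250]=0;m[:,385:]=0
c=max(cv2.findContours(m,0,2)[0],key=cv2.contourArea); print(cv2.boundingRect(c),cv2.minAreaRect(c))
q=cv2.boxPoints(cv2.minAreaRect(c));print([P(*p,67) for p in q])
print('rails out/in z74',P(245,170,74),P(383,170,74),'tcp px',proj(w,[521.6,70.8,67]))
E
```

```text
275 [ 97  99 100  96  96  95  95  96  91  95 102  97 103 102 183 171  95  54
  69  68  70  71  62  73  71  75  69  74  73  73  75  73  78  79  79  81
  78  81  81  84  84  88  83  84  85  78  79 123 175 179 167 170 170 180
 199 192 175 251 255 255 255 255 255 255 255 255]
340 [101 104 103 105 101  98  99 109 154 167 161 132 255 255 163  78  89  92
  94  93  93  92  91  97  96  98  98  97  95  94  97  99  99 100  97 100
 107  98 102  99 103 100 101 101  98 125 174 181 170 171 172 188 202 196
 173 255 255 255 255 255 255 255 255 255 255 255]
360 [105 103 101 107 105 106  94 138 163 167 158 214 255 219  73  93  96 100
  97  91 104 101  99  98  98 101 101 100  99  99 101 101 101 108 100 103
 105 101 106  97 106 102 104 102  91 174 185 169 168 162 215 254 255 255
 255 255 255 255 255 255 255 255 255 255 255 255]
[162 188 111 100 107 106 101 106 152 200 182 156 159 125 102 104 147 198
 187 189 189 113] [255 255 255 255 220 100 148 169 250 255 255 255 255 255 255 255 255 255
 253 138 156 160]
(264, 157, 1, 1) ((264.0, 157.0), (0.0, 0.0), 0.0)
[array([469.8, 114.8]), array([469.8, 114.8]), array([469.8, 114.8]), array([469.8, 114.8])]
rails out/in z74 [446.1 108.7] [590.9  59.3] tcp px [320.46157303 178.82673722]
```

```bash
python3 - <<'E'
from h import *
w=load('w1'); P=lambda u,v,z:onz(w,u,v,z)[:2]
th=np.radians(18.8);u=np.array([np.sin(th),np.cos(th)]);x=np.array([np.cos(th),-np.sin(th)]);t=np.array([521.6,70.8])
for n,p in dict(wallL=(275,187,85),wallM=(340,185.5,85),wallR=(360,184.6,85),ledgeL=(275,156.5,67),ledgeM=(340,154.3,67),ledgeR=(360,153.5,67),sideL=(257,172,67),sideR=(375,172,67),railL=(248,172,67),railLo=(241,172,74),railRo=(389,172,74)).items():
    q=P(*p); print(n,q.round(1),'along',((q-t)@u).round(1),'across',((q-t)@x).round(1))
d=P(360,184.6,85)-P(275,187,85); print(np.degrees(np.arctan2(-d[1],d[0])))
d=P(360,153.5,67)-P(275,156.5,67); print(np.degrees(np.arctan2(-d[1],d[0])))
E
```

```text
wallL [473.   81.8] along -5.2 across -49.5
wallM [540.5  60.6] along -3.6 across 21.2
wallR [561.4  54.5] along -2.6 across 42.9
ledgeL [481.7 111.4] along 25.5 across -50.9
ledgeM [551.3  90.2] along 27.9 across 21.8
ledgeR [572.7  83.9] along 28.8 across 44.1
sideL [456.  101.5] along 8.0 across -72.0
sideR [582.7  58.3] along 7.8 across 61.8
railL [446.4 104.8] along 8.0 across -82.2
railLo [441. 108.] along 9.3 across -88.3
railRo [596.5  55. ] along 9.1 across 76.1
17.184103847609702
16.83295466056013
```

Request:
move_arm(motion=[{"slide":[-0.1,1.2,-4],"yaw":0.5,"hand":0},{"slide":[0,0,-4],"yaw":0,"hand":0},{"slide":[0,0,-4],"yaw":0,"hand":0},{"slide":[0,0,-2.5],"yaw":0,"hand":0},{"slide":[0,0,0],"yaw":0,"hand":0},{"slide":[0,0,0],"yaw":0,"hand":0},{"slide":[0,0,0],"yaw":0,"hand":0},{"slide":[0,0,0],"yaw":0,"hand":0}])

```text
time: 3.1
tcp_pos: [522.0, 83.4, 115.4]
tcp_rot: [0.001, 0.811, 0.585, 0.002]
ft_force: [-0.1, -0.2, 0.2]
width: 0.008
gripper_force: 0.0
```

```bash
python3 - <<'E'
from h import *
w=cap('wrist','w2'); s=r.get_state(); print(s['tcp_pos'],s['ft_force'])
E
```

```text
[521.6285582   83.43662901 114.84643651] [-0.71166683 -0.71102962  0.42111286]
```

View pics/w2.png

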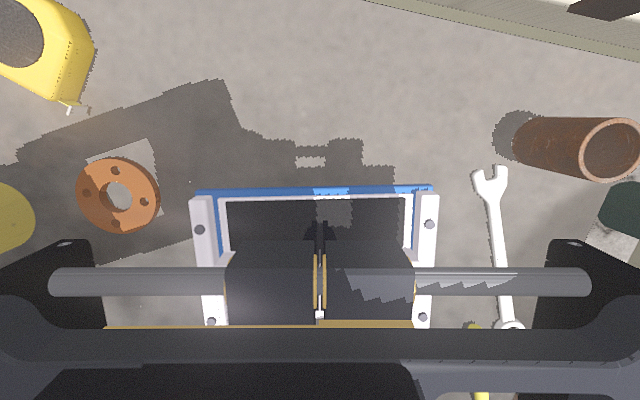

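The wrist view shows the shut fingers at column 320, above the ledge (columns 225–405, centre about 315) and in line with the rails. I'm lowering now.

Request:
move_arm(motion=[{"slide":[-0.1,0,-1.2],"yaw":0,"hand":0},{"slide":[-0.1,0,-1],"yaw":0,"hand":0},{"slide":[0,0,-0.3],"yaw":0,"hand":0},{"slide":[0,0,0],"yaw":0,"hand":0},{"slide":[0,0,0],"yaw":0,"hand":0}])

```text
time: 3.65
tcp_pos: [517.7, 83.5, 86.7]
tcp_rot: [-0.0, 0.811, 0.585, -0.0]
ft_force: [-0.3, 0.0, -0.3]
width: 0.004
gripper_force: 0.0
```

Request:
move_arm(motion=[{"slide":[0,0,-0.1],"yaw":0,"hand":0},{"slide":[0,0,-0.1],"yaw":0,"hand":0},{"slide":[0,0,-0.1],"yaw":0,"hand":0},{"slide":[0,0,0],"yaw":0,"hand":0}])

```text
time: 4.05
tcp_pos: [518.1, 83.5, 86.3]
tcp_rot: [-0.0, 0.811, 0.585, -0.001]
ft_force: [-7.2, -0.2, 10.7]
width: 0.004
gripper_force: 5.8
```

Request:
move_arm(motion=[{"slide":[-0.06,-0.19,0],"yaw":0,"hand":0},{"slide":[-0.06,-0.19,0],"yaw":0,"hand":0},{"slide":[-0.06,-0.19,0],"yaw":0,"hand":0},{"slide":[-0.06,-0.19,0],"yaw":0,"hand":0}])

```text
time: 4.45
tcp_pos: [517.5, 76.9, 86.3]
tcp_rot: [0.0, 0.811, 0.585, 0.002]
ft_force: [1.7, 4.3, 6.3]
width: 0.005
gripper_force: 2.7
```

Request:
move_arm(motion=[{"slide":[-0.06,-0.19,0],"yaw":0,"hand":0},{"slide":[-0.06,-0.19,0],"yaw":0,"hand":0},{"slide":[-0.06,-0.19,0],"yaw":0,"hand":0},{"slide":[-0.06,-0.19,0],"yaw":0,"hand":0}])

```text
time: 4.85
tcp_pos: [515.5, 69.9, 86.3]
tcp_rot: [0.0, 0.811, 0.585, 0.003]
ft_force: [2.1, 6.0, 4.2]
width: 0.008
gripper_force: 4.4
```

Request:
move_arm(motion=[{"slide":[-0.06,-0.19,-0.1],"yaw":0,"hand":0},{"slide":[-0.06,-0.19,-0.1],"yaw":0,"hand":0},{"slide":[-0.1,-0.28,0],"yaw":0,"hand":0},{"slide":[-0.1,-0.28,0],"yaw":0,"hand":0},{"slide":[-0.1,-0.28,0],"yaw":0,"hand":0},{"slide":[-0.1,-0.28,0],"yaw":0,"hand":0}])

```text
time: 5.45
tcp_pos: [512.2, 55.6, 86.3]
tcp_rot: [0.001, 0.811, 0.585, 0.006]
ft_force: [3.1, 8.6, 10.2]
width: 0.005
gripper_force: 7.9
```

```bash
python3 - <<'E'
from h import *
c=cap('side','d1'); b=load('d0')
B=cv2.resize(np.vstack([b['image'][150:240,255:385],c['image'][150:240,255:385]]),None,fx=3.3,fy=3.3,interpolation=cv2.INTER_CUBIC)
cv2.imwrite('pics/cD.png',B[:,:,::-1]); s=r.get_state(); print(s['tcp_pos'],s['ft_force'])
E
```

```text
[512.00714217  55.172711    86.2447319 ] [2.74791678 7.67474567 9.40733901]
```

View pics/cD.png

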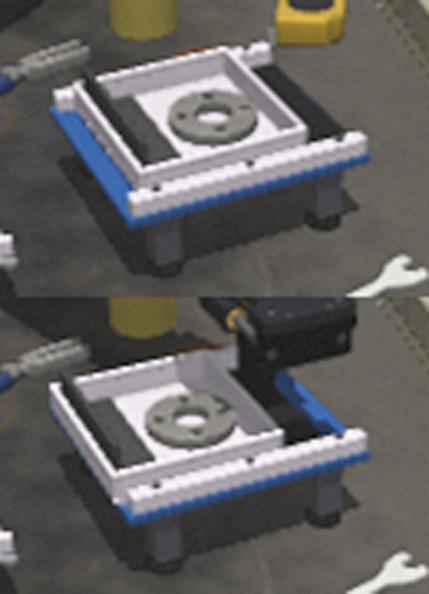

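The lower half shows the tray's front now just past the blue edge, with the fingers against the rear wall and the parts unmoved. I'm continuing with about 10 N down.

Request:
move_arm(motion=[{"slide":[-0.13,-0.38,0],"yaw":0,"hand":0},{"slide":[-0.13,-0.38,0],"yaw":0,"hand":0},{"slide":[-0.13,-0.38,0],"yaw":0,"hand":0},{"slide":[-0.13,-0.38,0],"yaw":0,"hand":0},{"slide":[-0.13,-0.38,0],"yaw":0,"hand":0},{"slide":[-0.13,-0.38,0],"yaw":0,"hand":0}])

```text
time: 6.1
tcp_pos: [504.4, 32.6, 86.3]
tcp_rot: [0.001, 0.811, 0.585, 0.005]
ft_force: [3.2, 9.4, 9.7]
width: 0.005
gripper_force: 8.2
```

Request:
move_arm(motion=[{"slide":[-0.13,-0.38,0],"yaw":0,"hand":0},{"slide":[-0.13,-0.38,0],"yaw":0,"hand":0},{"slide":[-0.13,-0.38,0],"yaw":0,"hand":0},{"slide":[-0.13,-0.38,0],"yaw":0,"hand":0},{"slide":[-0.13,-0.38,0],"yaw":0,"hand":0}])

```text
time: 6.6
tcp_pos: [497.9, 13.5, 86.3]
tcp_rot: [0.001, 0.811, 0.585, 0.005]
ft_force: [3.1, 9.9, 10.1]
width: 0.002
gripper_force: 8.3
```

Request:
move_arm(motion=[{"slide":[-0.1,-0.28,-0.05],"yaw":0,"hand":0},{"slide":[-0.1,-0.28,-0.05],"yaw":0,"hand":0},{"slide":[-0.1,-0.28,0],"yaw":0,"hand":0},{"slide":[-0.1,-0.28,0],"yaw":0,"hand":0},{"slide":[-0.1,-0.28,0],"yaw":0,"hand":0},{"slide":[-0.1,-0.28,0],"yaw":0,"hand":0}])

```text
time: 7.2
tcp_pos: [492.9, -3.2, 86.3]
tcp_rot: [0.001, 0.811, 0.585, 0.006]
ft_force: [3.4, 11.4, 13.2]
width: 0.006
gripper_force: 9.7
```

Request:
move_arm(motion=[{"slide":[-0.1,-0.28,0],"yaw":0,"hand":0},{"slide":[-0.1,-0.28,0],"yaw":0,"hand":0},{"slide":[-0.1,-0.28,0],"yaw":0,"hand":0},{"slide":[-0.1,-0.28,0],"yaw":0,"hand":0},{"slide":[-0.1,-0.28,0],"yaw":0,"hand":0}])

```text
time: 7.7
tcp_pos: [487.9, -17.3, 86.3]
tcp_rot: [0.002, 0.811, 0.585, 0.006]
ft_force: [4.6, 10.3, 13.4]
width: 0.004
gripper_force: 9.8
```

```bash
python3 - <<'E'
from h import *
c=cap('side','d2')
B=cv2.resize(c['image'][140:275,150:420],None,fx=800/270,fy=800/270,interpolation=cv2.INTER_CUBIC)
cv2.imwrite('pics/cE.png',B[:,:,::-1]); s=r.get_state(); print(s['tcp_pos'],s['ft_force'])
E
```

```text
[487.75300072 -17.67504805  86.22375696] [ 3.68855961 10.48878461 13.49966854]
```

View pics/cE.png

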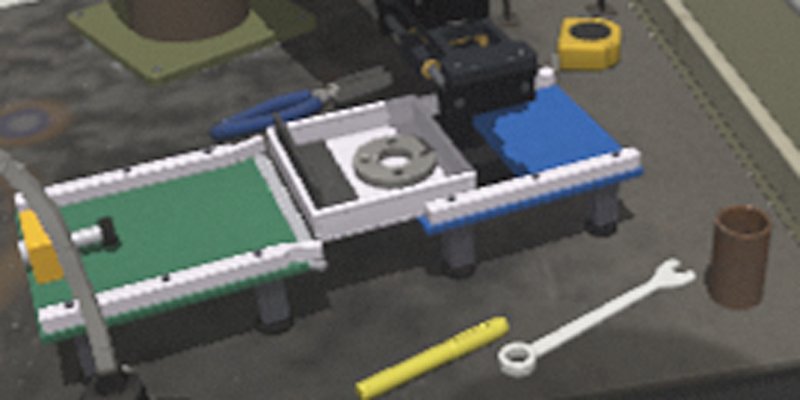

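The tray is level, with its front (crop 312,235) right at the receiver's mouth and centred between the rails. I'm continuing.

Request:
move_arm(motion=[{"slide":[-0.08,-0.23,0],"yaw":0,"hand":0},{"slide":[-0.08,-0.23,0],"yaw":0,"hand":0},{"slide":[-0.08,-0.23,0],"yaw":0,"hand":0},{"slide":[-0.08,-0.23,0],"yaw":0,"hand":0}])

```text
time: 8.15
tcp_pos: [484.7, -26.5, 86.3]
tcp_rot: [0.002, 0.811, 0.585, 0.006]
ft_force: [3.9, 10.9, 13.9]
width: 0.007
gripper_force: 9.9
```

Request:
move_arm(motion=[{"slide":[-0.08,-0.23,0],"yaw":0,"hand":0},{"slide":[-0.08,-0.23,0],"yaw":0,"hand":0},{"slide":[-0.08,-0.23,0],"yaw":0,"hand":0},{"slide":[-0.08,-0.23,0],"yaw":0,"hand":0}])

```text
time: 8.55
tcp_pos: [481.6, -35.6, 86.4]
tcp_rot: [0.002, 0.811, 0.585, 0.006]
ft_force: [3.8, 11.5, 15.5]
width: 0.002
gripper_force: 10.3
```

Request:
move_arm(motion=[{"slide":[-0.1,-0.28,0],"yaw":0,"hand":0},{"slide":[-0.1,-0.28,0],"yaw":0,"hand":0},{"slide":[-0.1,-0.28,0],"yaw":0,"hand":0},{"slide":[-0.1,-0.28,0],"yaw":0,"hand":0}])

```text
time: 8.95
tcp_pos: [477.7, -47.0, 86.4]
tcp_rot: [0.002, 0.811, 0.585, 0.007]
ft_force: [4.4, 11.9, 14.7]
width: 0.005
gripper_force: 10.1
```

Request:
move_arm(motion=[{"slide":[-0.1,-0.28,0.05],"yaw":0,"hand":0},{"slide":[-0.1,-0.28,0.05],"yaw":0,"hand":0},{"slide":[-0.1,-0.28,0.05],"yaw":0,"hand":0},{"slide":[-0.1,-0.28,0.05],"yaw":0,"hand":0}])

```text
time: 9.35
tcp_pos: [472.0, -58.8, 86.4]
tcp_rot: [0.001, 0.811, 0.585, 0.004]
ft_force: [4.0, 7.9, 6.2]
width: 0.004
gripper_force: 7.5
```

Request:
move_arm(motion=[{"slide":[-0.1,-0.28,0.03],"yaw":0,"hand":0},{"slide":[-0.1,-0.28,0.03],"yaw":0,"hand":0},{"slide":[-0.1,-0.28,0.03],"yaw":0,"hand":0},{"slide":[-0.1,-0.28,0.03],"yaw":0,"hand":0}])

```text
time: 9.75
tcp_pos: [467.8, -70.5, 86.3]
tcp_rot: [0.002, 0.811, 0.585, 0.004]
ft_force: [7.6, 5.9, 0.0]
width: 0.003
gripper_force: 4.3
```

Request:
move_arm(motion=[{"slide":[0,-0.28,0.05],"yaw":0,"hand":0},{"slide":[0,-0.28,0.05],"yaw":0,"hand":0},{"slide":[-0.09,-0.28,0.05],"yaw":0,"hand":0},{"slide":[-0.09,-0.28,0.05],"yaw":0,"hand":0}])

```text
time: 10.15
tcp_pos: [463.5, -81.6, 86.6]
tcp_rot: [-0.0, 0.811, 0.585, 0.002]
ft_force: [2.5, 3.9, -2.5]
width: 0.006
gripper_force: 2.2
```

```bash
python3 - <<'E'
from h import *
a=cap('scene','s3');b=cap('side','d3'); s=r.get_state(); print(s['tcp_pos'],s['ft_force'])
B=np.vstack([cv2.resize(c['image'][y:y+100,x:x+200],None,fx=3,fy=3,interpolation=cv2.INTER_CUBIC) for c,x,y in((a,230,175),(b,150,165))])
cv2.imwrite('pics/cF.png',B[:,:,::-1])
E
```

```text
[463.29189769 -82.02827168  86.6310067 ] [ 2.82110281  3.35134762 -1.56275855]
```

View pics/cF.png

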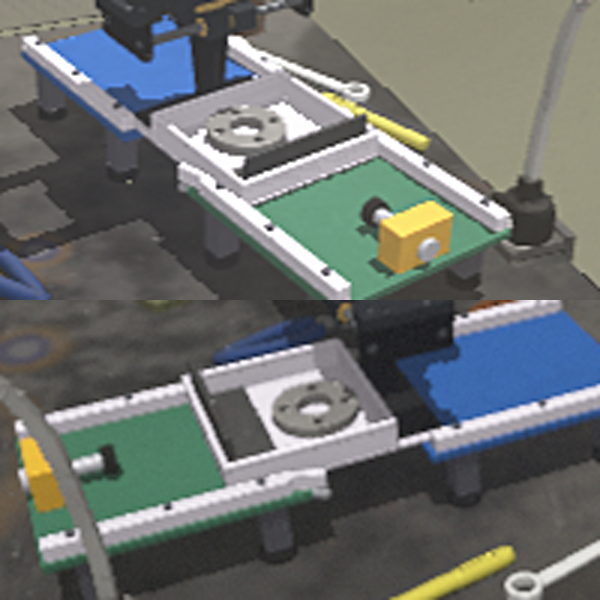

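The tray is level on both stands, about 65 mm in on the receiver, with the parts in place. The buffer at side crop (110,460) is about 70 mm ahead. I'm pushing on without downforce.

Request:
move_arm(motion=[{"slide":[-0.09,-0.28,0],"yaw":0,"hand":0},{"slide":[-0.09,-0.28,0],"yaw":0,"hand":0},{"slide":[-0.09,-0.28,0],"yaw":0,"hand":0},{"slide":[-0.09,-0.28,0],"yaw":0,"hand":0},{"slide":[-0.09,-0.28,0],"yaw":0,"hand":0}])

```text
time: 10.75
tcp_pos: [458.9, -95.9, 86.6]
tcp_rot: [0.0, 0.811, 0.585, 0.001]
ft_force: [4.2, 3.5, -2.7]
width: 0.002
gripper_force: 2.5
```

Request:
move_arm(motion=[{"slide":[-0.09,-0.28,0],"yaw":0,"hand":0},{"slide":[-0.09,-0.28,0],"yaw":0,"hand":0},{"slide":[-0.09,-0.28,0],"yaw":0,"hand":0},{"slide":[-0.09,-0.28,0],"yaw":0,"hand":0},{"slide":[-0.09,-0.28,0],"yaw":0,"hand":0}])

```text
time: 11.25
tcp_pos: [453.6, -110.2, 86.5]
tcp_rot: [-0.0, 0.811, 0.585, 0.0]
ft_force: [2.1, 3.6, -0.4]
width: 0.008
gripper_force: 2.3
```

Request:
move_arm(motion=[{"slide":[-0.09,-0.28,0],"yaw":0,"hand":0},{"slide":[-0.09,-0.28,0],"yaw":0,"hand":0},{"slide":[-0.09,-0.28,0],"yaw":0,"hand":0},{"slide":[-0.09,-0.28,0],"yaw":0,"hand":0},{"slide":[-0.09,-0.28,0],"yaw":0,"hand":0}])

```text
time: 11.75
tcp_pos: [449.2, -124.8, 86.6]
tcp_rot: [0.0, 0.811, 0.585, 0.0]
ft_force: [4.0, 3.9, -2.1]
width: 0.001
gripper_force: 2.3
```

Request:
move_arm(motion=[{"slide":[-0.05,-0.19,0],"yaw":0,"hand":0},{"slide":[-0.05,-0.19,0],"yaw":0,"hand":0},{"slide":[-0.05,-0.19,0],"yaw":0,"hand":0},{"slide":[-0.06,-0.19,0],"yaw":0,"hand":0},{"slide":[-0.06,-0.19,0],"yaw":0,"hand":0}])

```text
time: 12.25
tcp_pos: [446.6, -134.2, 86.7]
tcp_rot: [0.0, 0.811, 0.585, 0.0]
ft_force: [4.3, 4.0, -2.0]
width: 0.007
gripper_force: 2.3
```

Request:
move_arm(motion=[{"slide":[-0.06,-0.19,0],"yaw":0,"hand":0},{"slide":[-0.06,-0.19,0],"yaw":0,"hand":0},{"slide":[-0.06,-0.19,0],"yaw":0,"hand":0},{"slide":[0,0,0],"yaw":0,"hand":0}])

```text
time: 12.65
tcp_pos: [444.7, -140.1, 86.8]
tcp_rot: [0.0, 0.811, 0.585, -0.0]
ft_force: [3.6, 3.7, -1.6]
width: 0.003
gripper_force: 1.6
```

Request:
move_arm(motion=[{"slide":[-0.04,-0.14,0],"yaw":0,"hand":0},{"slide":[-0.04,-0.14,0],"yaw":0,"hand":0},{"slide":[-0.04,-0.14,0],"yaw":0,"hand":0},{"slide":[-0.04,-0.14,0],"yaw":0,"hand":0}])

```text
time: 13.05
tcp_pos: [443.3, -145.3, 86.8]
tcp_rot: [0.0, 0.811, 0.585, 0.0]
ft_force: [4.1, 4.7, -1.3]
width: 0.006
gripper_force: 2.7
```

Request:
move_arm(motion=[{"slide":[-0.04,-0.14,0],"yaw":0,"hand":0},{"slide":[-0.04,-0.14,0],"yaw":0,"hand":0},{"slide":[-0.04,-0.14,0],"yaw":0,"hand":0}])

```text
time: 13.35
tcp_pos: [442.4, -148.3, 86.9]
tcp_rot: [-0.001, 0.811, 0.585, 0.002]
ft_force: [6.1, 9.8, -0.6]
width: 0.004
gripper_force: 5.4
```

Request:
move_arm(motion=[{"slide":[-0.03,-0.1,0],"yaw":0,"hand":0},{"slide":[-0.03,-0.1,0],"yaw":0,"hand":0},{"slide":[0,0,0],"yaw":0,"hand":0},{"slide":[0,0,0],"yaw":0,"hand":0},{"slide":[0,0,0],"yaw":0,"hand":0}])

```text
time: 13.85
tcp_pos: [442.0, -149.7, 86.9]
tcp_rot: [-0.001, 0.811, 0.585, 0.002]
ft_force: [4.9, 10.9, -0.5]
width: 0.002
gripper_force: 5.9
```

Request:
move_arm(motion=[{"slide":[-0.03,-0.1,0],"yaw":0,"hand":0},{"slide":[-0.03,-0.1,0],"yaw":0,"hand":0},{"slide":[0,0,0],"yaw":0,"hand":0},{"slide":[0,0,0],"yaw":0,"hand":0},{"slide":[0,0,0],"yaw":0,"hand":0}])

```text
time: 14.35
tcp_pos: [441.6, -150.9, 86.9]
tcp_rot: [-0.002, 0.811, 0.585, 0.003]
ft_force: [7.6, 13.1, -0.5]
width: 0.007
gripper_force: 7.6
```

```bash
python3 - <<'E'
from h import *
a=cap('scene','s4');b=cap('side','d4'); s=r.get_state(); print(s['tcp_pos'],s['ft_force'])
B=np.vstack([cv2.resize(c['image'][y:y+100,x:x+200],None,fx=3,fy=3,interpolation=cv2.INTER_CUBIC) for c,x,y in((a,260,190),(b,140,175))])
cv2.imwrite('pics/cG.png',B[:,:,::-1])
E
```

```text
[ 441.61333224 -150.90161449   86.88583725] [ 7.45918179 13.31240443  0.09732194]
```

View pics/cG.png

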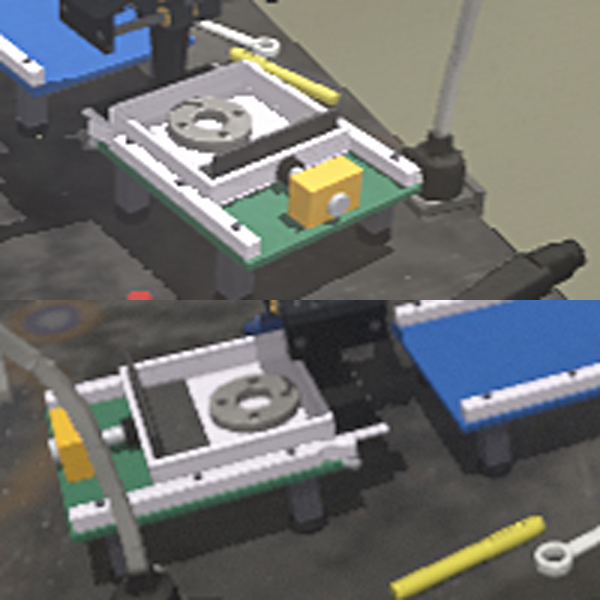

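The tray's front is against the black buffer (scene crop (290,168)), level, with the parts in place. I'm backing off slowly so that friction holds it against the buffer.

Request:
move_arm(motion=[{"slide":[0.02,0.05,0],"yaw":0,"hand":0},{"slide":[0.02,0.05,0],"yaw":0,"hand":0},{"slide":[0.02,0.05,0],"yaw":0,"hand":0},{"slide":[0.02,0.05,0],"yaw":0,"hand":0},{"slide":[0.02,0.05,0],"yaw":0,"hand":0},{"slide":[0.02,0.05,0],"yaw":0,"hand":0}])

```text
time: 15.05
tcp_pos: [441.8, -150.5, 86.8]
tcp_rot: [-0.0, 0.811, 0.585, -0.0]
ft_force: [2.5, 3.2, -0.1]
width: 0.003
gripper_force: 1.9
```

Request:
move_arm(motion=[{"slide":[0.02,0.05,0],"yaw":0,"hand":0},{"slide":[0.02,0.05,0],"yaw":0,"hand":0},{"slide":[0.02,0.05,0],"yaw":0,"hand":0},{"slide":[0.02,0.05,0],"yaw":0,"hand":0},{"slide":[0.02,0.05,0],"yaw":0,"hand":0},{"slide":[0.02,0.05,0],"yaw":0,"hand":0}])

```text
time: 15.65
tcp_pos: [442.9, -147.8, 86.7]
tcp_rot: [0.0, 0.811, 0.585, -0.0]
ft_force: [0.4, 0.2, 0.1]
width: 0.008
gripper_force: 0.1
```

Force is zero, so the tool is free. I'm backing off a little more, then going straight up.

Request:
move_arm(motion=[{"slide":[0.05,0.15,0],"yaw":0,"hand":0},{"slide":[0.05,0.15,0.1],"yaw":0,"hand":0},{"slide":[0,0,1],"yaw":0,"hand":0},{"slide":[0,0,3],"yaw":0,"hand":0},{"slide":[0,0,4],"yaw":0,"hand":0},{"slide":[0,0,4],"yaw":0,"hand":0},{"slide":[0,0,0],"yaw":0,"hand":0},{"slide":[0,0,0],"yaw":0,"hand":0}])

```text
time: 16.45
tcp_pos: [444.8, -144.9, 209.6]
tcp_rot: [0.002, 0.811, 0.585, 0.001]
ft_force: [-0.3, 0.4, -0.6]
width: 0.006
gripper_force: 0.0
```

```bash
python3 - <<'E'
from h import *
b=cap('side','d5');d=load('d4')
g=[cv2.cvtColor(c['image'][185:225,178:215],cv2.COLOR_RGB2GRAY).astype(np.float32) for c in(d,b)]
print(cv2.phaseCorrelate(*g), r.get_state()['tcp_pos'])
E
```

```text
((1.0547815056014507, -0.27109733089761434), 1.005864942073822) [ 443.88502909 -144.45269134  207.7190436 ]
```

```bash
python3 -c "
from station import r
print(r.close_job())"
```

```text
the job is handed in; nothing more can be done
None
```

I slid the tray level across the gap and pressed it into the stop's buffer with about 15 N at the wrist. I then let go, it sprang back about 2 mm and should still rest on the buffer at an estimated 4 N; I handed the job in at about 16.5 s and got no verdict back.

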